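# Ready the reloaded label printer

## Robot

A 6-joint arm with a two-finger parallel gripper is mounted at the origin on a cart in front of the work surface, level with it; the furniture and walls round the work are solid. World frame = base frame: x ahead of the robot, y to its left, z up, the work surface at z = 0. Lengths are in m, angles in degrees, forces in N, time in s.
With the tool pointing down it reaches from about 0.375 to 0.9 m from the base axis. Payload 3.1 kg.
Tool frame: the origin (TCP) lies at the very end of the fingers, on their centre line; the grasp point (between the pads) lies bot.grip_point_offset behind it (bot.grip_point_offset is the distance from the TCP to the grasp point, in m); z points along the fingers, y is the line along which they close (so a half turn about z gives the same grasp; the last joint's range is limited). The gripper opens to 87 mm and grips with 3 to 60 N. Pads are 19 mm wide; open, the fingers measure 117 mm over their backs; the gripper's body (75 mm by 190 mm) begins 51 mm behind the grasp point.
Start: joints at [56.064, 30.224, 82.088, -0, 67.689, -10.227], TCP at [0.251, 0.572, 0.223] pointing down, gripper open.
Joint ranges: [-176.69, 176.69], [-43.24, 126.21], [12.49, 139.97], [-82, 262], [0, 151.66], [-163.58, 163.58]. Speed limits (degrees/s): [159.86, 159.86, 180, 180, 180, 180].

## Interface

Orientations are given as a 3x3 rotation matrix whose columns are the frame's x, y, z axes.
In Python, from rig import bot, viewer, ticket gives the robot as it stands.
- The arm moves only by the tool servo_tool, never from a script. Its argument "targets" is a list of rows, each an object with "offset": the shift along the tool's x, y, z in m, a list of three; "dr": the turn, a rotation vector about the tool's x, y, z in degrees, a list of three. In form: [{"offset": [x, y, z], "dr": [ax, ay, az]}, ...]. A call has 1 to 20 rows; each row is the pose to reach, as a shift and turn from the pose commanded when the call began, along the tool's axes at that moment; what a row does not reach only later rows make up. A row lasts 1/12 s, in which the tool goes at most 41.7 mm and 7.16 degrees, less where a joint would pass 70% of its speed; a pose out of reach is approached as far as the arm can. A call with a gripper value outside its range is refused whole. "gripper" is the gripper command: -1 is fully open, 1 is shut, values between are in proportion, set as the call begins (left out, the last holds). The fingers move at their own pace and stop on an object; the grip force is fixed at half the most. Time passes only in rows, so rows that repeat a pose let the fingers close. It gives the time, the measured TCP pose, the force, the opening and the grip force at its end, in the units of the state.
- bot.read_state(): the state, without advancing time (a new reading comes with each control period).
- viewer.capture(name): name is "scene" or "top" or "wrist"; returns a dict with "color" (480x640x3 uint8, red, green, blue), "camera_matrix" (3x3 intrinsics, pixels), "R" (3x3) and "t" (3): a world point X has camera coordinates R X + t. Camera axes: x right, y down, z forward; pixel columns grow to the right and rows downward; lengths in m; the calibration is good to about 2 mm. A picture is of the moment at which its call begins. There is no depth.
- ticket.hand_in(): hands the job in; it is judged then, once.
The state is a dict: "time_s": time; "joint_positions": joint angles; "qvel": joint speeds; "tau": joint torques, N m; "position": TCP position; "tcp_rot": TCP orientation; "force": force on the tool from outside, world axes, zero at the start; "moment": the same for the moment, N m; "opening": opening from 0.0 (shut) to 1.0 (fully open); "grasp_force": force on a finger pad.
Only numpy, scipy, OpenCV 4.12 (cv2) and the standard library are available. Lean on these libraries where they do the work, as an engineer would, in place of code of your own. Each camera call takes 0.05 s, during which the arm holds its last target. There are 200 camera calls.

## Task

A fresh roll has just been put in the label printer for the jars, and its sprung cover is still up. Press the cover shut until it latches and stays down by itself, then press the red power rocker over to on, and then hold the green feed button down for at least two seconds so that the printer measures the new labels, and let it go. It is all done by pressing with the closed fingertips: leave the grey pause button alone, and do not lift or shove the printer or the jars.

Things in the scene. Friction and masses are not known exactly. Their poses are not given: they have to be found in the camera images.
- printer: charcoal desktop label printer, 226 x 180 mm, 118 mm high with the cover shut, 1.9 kg, loose on rubber feet. Origin: centre of its underside; x to its back, y to its left, z up; its front (-x) faces the robot more or less. A control panel lies across its front, the cover behind it; between them a black wall with a steel tear bar, at x = -60 to -52 mm, 84 mm high
- panel_mid (a point): middle of the control panel at its front, 67 mm high (x = -90 mm), leaning 6 degrees towards the front; axes as the printer's. On the panel, from the printer's left to right: red power rocker (y = +55 mm), grey pause button (y = 0), green feed button (y = -55 mm)
- cover (a joint): printer's cover, rad: 0 shut, grows as it opens. A spring pushes it up, a little hinge friction holds it, at 0.38 to 0.62 at the start. About 2 N down on the lip close it to 0.08; then a spring latch resists, and about 11 N on the lip take it past with a click to its stop at 0. Latched it stays below 0.005; not latched it springs up to about 0.4 when let go
- cover_lip (a point): middle of the upper face of the blue ribbed lip at the cover's front edge, the place to press; the lip is flat, 26 mm deep (13 mm before and behind this point) and 180 mm long along the printer's y. It rides on the cover: 135 mm from the hinge line, and with the cover shut it is 98 mm above the printer's underside, at x = -43 mm
- cover_hinge (a point): middle of the cover's hinge line, fixed in the printer at x = +92 mm, z = 88 mm; the line runs along the printer's y, and the cover's front swings up and back about it. Axes as the printer's. Behind and above it a fixed shelf board juts out over the counter: front edge 0.60 m ahead of the robot's base (world x), underside 0.557 m above the counter; the wrist must stay in front of it or below it
- power (a joint): power rocker, rad: 0 off, 0.34 fully on. It snaps over at the middle (0.17) and stays; about 4 N on the white line switch it
- power_mark (a point): face of the rocker's left half (printer +y), which carries a white line and stands raised when off: press it down for on. The point is 12.5 mm left of the pivot. The rocker is 36 mm long along the printer's y and 20 mm wide; this point goes down about 4 mm as it is switched on, and the half then lies parallel to the panel, 7 mm above the panel
- feed (a joint): green feed button, m: 0 up, 0.005 fully down; counts as pressed beyond 0.003. Springs back; about 4 N when fully down
- feed_top (a point): centre of the top of the green round feed button with a white arrow, 24 mm across, 8 mm proud of the panel; presses down, square to the panel
- pause (a joint): grey pause button, m: 0 up, 0.005 fully down. Not to be pressed
- pause_top (a point): centre of the top of the grey round pause button with two dark bars, 24 mm across, 8 mm proud of the panel, between the rocker and the feed button
- jam_white: loose jam jar with a white lid, 64 mm across, 110 mm high, beside the printer; origin under its centre
- jam_yellow: loose jam jar with a yellow lid, 64 mm across, 110 mm high, beside the printer; origin under its centre
- honey: loose honey jar with a red lid, 72 mm across, 101 mm high, beside the printer; origin under its centre
Not all that is in view belongs to the job. What is shaped like the jam_white but blue is not meant. Leave any blue look-alike of the jam_yellow alone.

How it is judged:
By the outcome, as a careful person would: the job done as asked, in the order asked, and still so for the second after the job is handed in, with the robot touching nothing.
It also fails if it takes over 48 s, if anything falls off the work surface, if the arm or the gripper's body presses on something with over 40 N, if the wrist force passes 120 N, or if a joint passes its speed limit or range.

## Working session

There is one attempt and no reset: what is moved stays moved. The work goes in short steps, Python scripts to look and compute and a tool call to move; the robot and the scene stay as the last step left them, time stands still between calls to the robot, and variables do not carry over. Pictures are saved under pics/ and viewed, at most 10 in all, crops included, and the job is handed in when it is done.

Besides the shell and the picture viewer there is one more tool, called after "Request:" in YAML: its name, and indented under it one key for each argument. servo_tool: Moves the arm, as the interface text tells. Its arguments: {"type":"object","properties":{"targets":{"type":"array"},"gripper":{"type":"number"}},"required":["targets"]}

```bash
mkdir -p pics; ls; python3 - <<'E'
from rig import bot, viewer
import cv2, numpy as np
s=bot.read_state(); print({k:np.round(v,3).tolist() for k,v in s.items()}, bot.grip_point_offset)
for n in ("scene","top"):
    d=viewer.capture(n); cv2.imwrite(f"pics/{n}0.png",d["color"][:,:,::-1]); np.savez(f"pics/{n}0.npz",**d)
    print(n,d["camera_matrix"].tolist(),np.round(d["R"],3).tolist(),d["t"], (-d["R"].T@d["t"]).round(3))
E
```

```text
pics
{'time_s': 0.0, 'joint_positions': [56.064, 30.278, 82.157, -0.0, 67.689, -10.227], 'qvel': [-0.096, 0.067, -0.057, -0.0, 0.035, 0.027], 'tau': [0.0, -44.004, -17.659, 0.063, 0.058, -0.0], 'position': [0.251, 0.572, 0.222], 'tcp_rot': [[-0.916, 0.402, -0.001], [0.402, 0.916, -0.002], [0.0, -0.002, -1.0]], 'force': [0.932, 1.062, 0.26], 'moment': [-0.037, 0.005, 0.019], 'grasp_force': 0.0, 'opening': 1.0} 0.0187
scene [[447.65173695045405, 0.0, 310.9289408491533], [0.0, 447.65173695045405, 240.67184333008132], [0.0, 0.0, 1.0]] [[0.754, -0.657, -0.013], [-0.46, -0.514, -0.724], [0.469, 0.552, -0.69]] [-0.31977088  0.3691713   0.83665452] [ 0.018 -0.482  0.84 ]
top [[617.5401580883166, 0.0, 327.8228589523598], [0.0, 617.5401580883166, 233.7538698175601], [0.0, 0.0, 1.0]] [[0.004, -1.0, -0.008], [-0.993, -0.003, -0.119], [0.119, 0.009, -0.993]] [0.12487502 0.52639066 1.30815335] [0.367 0.115 1.362]
```

View pics/scene0.png

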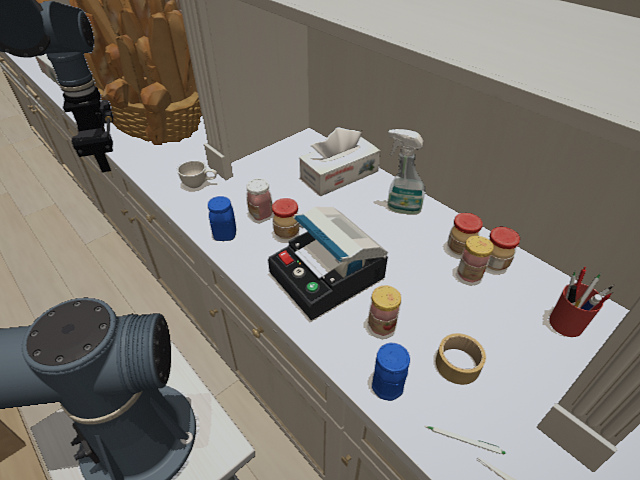

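View pics/top0.png

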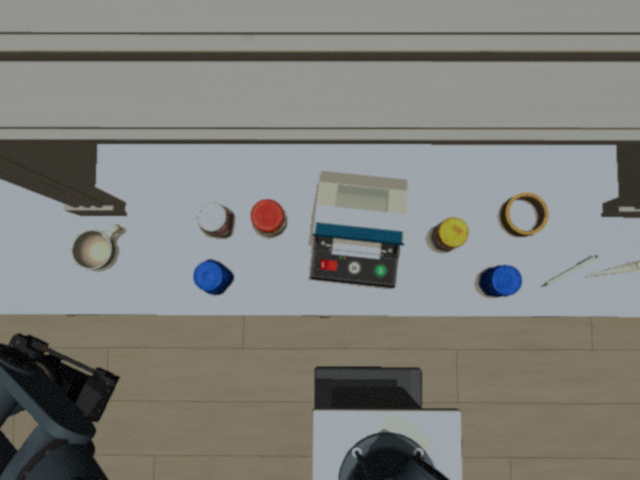

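Scene view: the printer is in the middle. The red rocker is at scene (286,257) / top (328,265), the pause button at (299,272) / (354,268), the green feed button at (312,287) / (381,271) and the blue lip at top ~(358,234). The red lids at top (268,217) and scene (467,225) are honey jars, and the blue jars are look-alikes, so I leave all of those alone.

```bash
cat > h.py <<'E'
import numpy as np, cv2
def ray(d,uv):
    v=np.linalg.inv(d["camera_matrix"])@[uv[0],uv[1],1.]
    return -d["R"].T@d["t"], d["R"].T@(v/np.linalg.norm(v))
def plane(d,uv,z):
    c,v=ray(d,uv); return c+v*(z-c[2])/v[2]
def tri(d1,p1,d2,p2):
    c1,v1=ray(d1,p1);c2,v2=ray(d2,p2)
    k=np.linalg.lstsq(np.c_[v1,-v2],c2-c1,rcond=None)[0]
    a,b=c1+k[0]*v1,c2+k[1]*v2
    return (a+b)/2,np.linalg.norm(a-b)
def proj(d,X):
    p=d["camera_matrix"]@(d["R"]@X+d["t"]); return p[:2]/p[2]
RANGES={"green":((50,100,50),(85,255,255)),"red":((0,150,90),(8,255,255)),"blue":((92,120,50),(108,255,255))}
def blobs(d,col,box=(0,0,640,480),amin=15):
    m=cv2.inRange(cv2.cvtColor(np.ascontiguousarray(d["color"]),cv2.COLOR_RGB2HSV),*RANGES[col])
    k=np.zeros_like(m);k[box[1]:box[3],box[0]:box[2]]=255;m&=k
    cs=[c for c in cv2.findContours(m,0,2)[0] if cv2.contourArea(c)>amin]
    return [(cv2.contourArea(c),np.array(cv2.minAreaRect(c)[0]),cv2.boxPoints(cv2.minAreaRect(c))) for c in cs]
E
python3 - <<'E'
from h import *
S=np.load("pics/scene0.npz");T=np.load("pics/top0.npz")
bs,bt=(265,195,390,315),(305,165,412,290)
P={}
for c in RANGES:
    a=max(blobs(S,c,bs),key=lambda q:q[0]);b=max(blobs(T,c,bt),key=lambda q:q[0])
    p,e=tri(S,a[1],T,b[1]);P[c]=p
    print(c,a[0],a[1].round(1),b[0],b[1].round(1),p.round(4),round(e,4),plane(T,b[1],.075).round(4),plane(S,a[1],.075).round(4))
    if c=="blue":
        print(a[2].round(0).tolist(),b[2].round(0).tolist())
E
```

```text
green 71.0 [312.  286.5] 92.0 [380.  270.5] [0.444  0.0175 0.0733] 0.0002 [0.444  0.0175 0.075 ] [0.443  0.0164 0.075 ]
red 100.0 [285.3 257.2] 145.5 [328.2 264.7] [0.4551 0.1257 0.077 ] 0.0012 [0.4557 0.1254 0.075 ] [0.4557 0.1277 0.075 ]
blue 500.0 [320.2 236.9] 953.5 [358.5 233.6] [0.512  0.0654 0.1498] 0.0007 [0.5212 0.0621 0.075 ] [0.5651 0.125  0.075 ]
[[293.0, 219.0], [300.0, 211.0], [347.0, 255.0], [340.0, 262.0]] [[315.0, 235.0], [316.0, 223.0], [402.0, 232.0], [401.0, 245.0]]
```

Request:
servo_tool:
  targets:
    - {"offset": [-0.423,-0.368,-0.037],"dr": [0,0,-17.6]}
    - {"offset": [-0.423,-0.368,-0.037],"dr": [0,0,-17.6]}
    - {"offset": [-0.423,-0.368,-0.037],"dr": [0,0,-17.6]}
    - {"offset": [-0.423,-0.368,-0.037],"dr": [0,0,-17.6]}
    - {"offset": [-0.423,-0.368,-0.037],"dr": [0,0,-17.6]}
    - {"offset": [-0.423,-0.368,-0.037],"dr": [0,0,-17.6]}
    - {"offset": [-0.423,-0.368,-0.037],"dr": [0,0,-17.6]}
    - {"offset": [-0.423,-0.368,-0.037],"dr": [0,0,-17.6]}
    - {"offset": [-0.423,-0.368,-0.037],"dr": [0,0,-17.6]}
    - {"offset": [-0.423,-0.368,-0.037],"dr": [0,0,-17.6]}
    - {"offset": [-0.423,-0.368,-0.037],"dr": [0,0,-17.6]}
    - {"offset": [-0.423,-0.368,-0.037],"dr": [0,0,-17.6]}
    - {"offset": [-0.423,-0.368,-0.037],"dr": [0,0,-17.6]}
    - {"offset": [-0.423,-0.368,-0.037],"dr": [0,0,-17.6]}
    - {"offset": [-0.423,-0.368,-0.037],"dr": [0,0,-17.6]}
    - {"offset": [-0.423,-0.368,-0.037],"dr": [0,0,-17.6]}
    - {"offset": [-0.423,-0.368,-0.037],"dr": [0,0,-17.6]}
    - {"offset": [-0.423,-0.368,-0.037],"dr": [0,0,-17.6]}
    - {"offset": [-0.423,-0.368,-0.037],"dr": [0,0,-17.6]}
  gripper: 1

```text
time_s: 1.68
position: [0.4896, 0.0666, 0.2594]
tcp_rot: [[-0.995, 0.104, -0.001], [0.104, 0.995, 0.0], [0.001, 0.0, -1.0]]
force: [-0.4, -0.2, -0.6]
opening: 0.008
grasp_force: 0.0
```

```bash
python3 - <<'E'
from rig import bot, viewer
from h import *
s=bot.read_state(); print({k:np.round(s[k],3).tolist() for k in ("time_s","position","tcp_rot","force","opening","joint_positions")})
d=viewer.capture("wrist"); cv2.imwrite("pics/wrist1.png",d["color"][:,:,::-1]); np.savez("pics/wrist1.npz",**d)
print((-d["R"].T@d["t"]).round(3),d["R"].round(3).tolist())
for c,z in (("green",.075),("red",.077),("blue",.15)):
    for b in blobs(d,c,amin=150): print(c,b[0],b[1].round(),plane(d,b[1],z).round(4))
E
```

```text
{'time_s': 1.683, 'position': [0.49, 0.067, 0.259], 'tcp_rot': [[-0.995, 0.104, -0.001], [0.104, 0.995, 0.0], [0.001, 0.0, -1.0]], 'force': [-0.436, -0.218, -0.615], 'opening': 0.008, 'joint_positions': [-5.247, 17.443, 97.819, 0.015, 64.797, -89.264]}
[0.414 0.075 0.421] [[0.104, 0.995, -0.0], [0.955, -0.1, 0.278], [0.277, -0.029, -0.961]]
green 467.0 [263. 174.] [0.445  0.0178 0.075 ]
red 3933.5 [535. 273.] [0.5665 0.2657 0.077 ]
red 347.5 [378. 174.] [0.4563 0.1202 0.077 ]
blue 643.0 [386. 278.] [0.5263 0.1124 0.15  ]
blue 740.0 [256. 272.] [0.5107 0.0136 0.15  ]
```

View pics/wrist1.png

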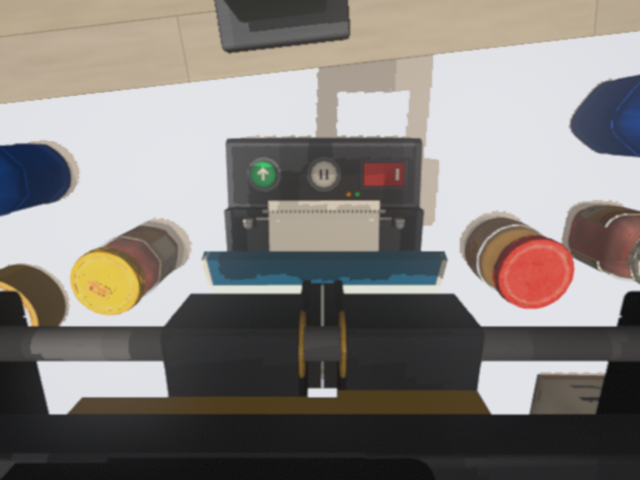

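The wrist view shows the feed button at (263,174), the pause button at (324,174), the rocker at (364–405,174) with its white line at about (397,174), and the blue lip across rows 252–287, cols 205–445. This matches the two-view points: yaw is about -6.2°, printer origin about (0.5405, 0.0625), and the cover is open about 0.40 rad. Next I press the lip along its arc.

Request:
servo_tool:
  targets:
    - {"offset": [-0.025,0.001,0.04],"dr": [0,0,0]}
    - {"offset": [-0.025,0.001,0.07],"dr": [0,0,0]}
    - {"offset": [-0.025,0.001,0.092],"dr": [0,0,0]}
    - {"offset": [-0.025,0.001,0.099],"dr": [0,0,0]}
    - {"offset": [-0.0245,0.001,0.105],"dr": [0,0,0]}
    - {"offset": [-0.022,0.001,0.112],"dr": [0,0,0]}
    - {"offset": [-0.0195,0.001,0.1185],"dr": [0,0,0]}
    - {"offset": [-0.017,0.001,0.125],"dr": [0,0,0]}
    - {"offset": [-0.015,0.001,0.132],"dr": [0,0,0]}
    - {"offset": [-0.013,0.001,0.14],"dr": [0,0,0]}
    - {"offset": [-0.0115,0.001,0.147],"dr": [0,0,0]}
    - {"offset": [-0.0115,0.001,0.147],"dr": [0,0,0]}

```text
time_s: 2.73
position: [0.5012, 0.0649, 0.1114]
tcp_rot: [[-0.994, 0.106, -0.002], [0.106, 0.994, -0.0], [0.002, -0.0, -1.0]]
force: [-0.5, 0.0, 0.1]
opening: 0.002
grasp_force: 0.3
```

```bash
python3 - <<'E'
from rig import bot, viewer
from h import *
d=viewer.capture("scene"); cv2.imwrite("pics/scene2.png",cv2.resize(d["color"][170:330,220:420,::-1],(800,640))[:600])
E
```

```text
(no output)
```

View pics/scene2.png

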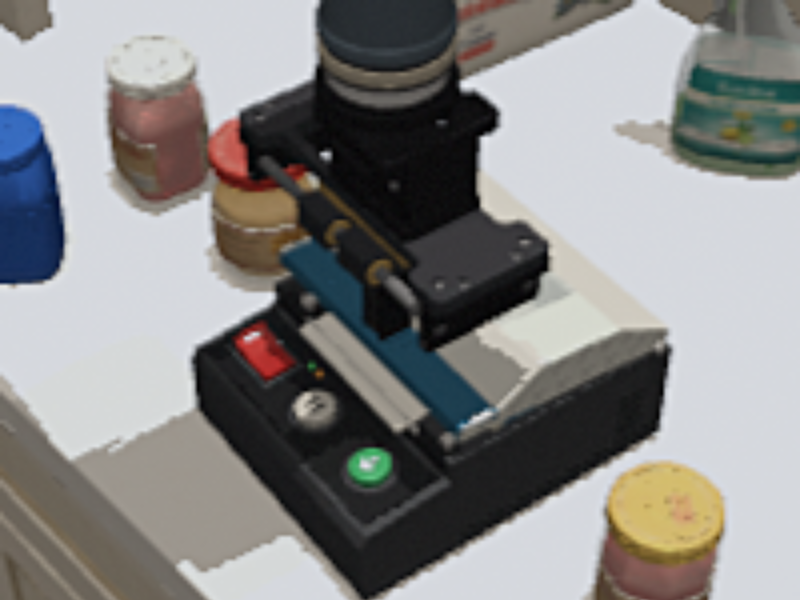

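The crop shows the fingertips on the middle of the lip and the cover nearly shut, with the honey jar and printer undisturbed. I keep pressing to the latch.

Request:
servo_tool:
  targets:
    - {"offset": [0.001,0,0.003],"dr": [0,0,0]}
    - {"offset": [0.001,0,0.006],"dr": [0,0,0]}
    - {"offset": [0.002,0,0.009],"dr": [0,0,0]}
    - {"offset": [0.002,0,0.011],"dr": [0,0,0]}
    - {"offset": [0.002,0,0.013],"dr": [0,0,0]}
    - {"offset": [0.002,0,0.0135],"dr": [0,0,0]}

```text
time_s: 3.28
position: [0.5001, 0.0651, 0.0987]
tcp_rot: [[-0.994, 0.106, -0.0], [0.106, 0.994, -0.0], [0.0, -0.0, -1.0]]
force: [0.3, -0.4, 3.2]
opening: 0.005
grasp_force: 1.2
```

Request:
servo_tool:
  targets:
    - {"offset": [0,0,0.001],"dr": [0,0,0]}
    - {"offset": [0,0,0.002],"dr": [0,0,0]}
    - {"offset": [0,0,0.002],"dr": [0,0,0]}

```text
time_s: 3.53
position: [0.5001, 0.0651, 0.098]
tcp_rot: [[-0.994, 0.106, 0.0], [0.106, 0.994, -0.0], [-0.0, -0.0, -1.0]]
force: [-2.1, 0.1, 10.3]
opening: 0.007
grasp_force: 4.8
```

Request:
servo_tool:
  targets:
    - {"offset": [0,0,0.001],"dr": [0,0,0]}
    - {"offset": [0,0,0.0015],"dr": [0,0,0]}
    - {"offset": [0,0,0.0015],"dr": [0,0,0]}

```text
time_s: 3.78
position: [0.5001, 0.0651, 0.0978]
tcp_rot: [[-0.994, 0.106, 0.001], [0.106, 0.994, -0.0], [-0.001, -0.0, -1.0]]
force: [-3.8, -0.3, 20.1]
opening: 0.006
grasp_force: 9.9
```

Request:
servo_tool:
  targets:
    - {"offset": [0,0,-0.02],"dr": [0,0,0]}
    - {"offset": [0,0,-0.06],"dr": [0,0,0]}
    - {"offset": [0.0,0,-0.1],"dr": [0,0,0]}
    - {"offset": [0.0,0,-0.1],"dr": [0,0,0]}
    - {"offset": [0.0,0,-0.1],"dr": [0,0,0]}

```text
time_s: 4.2
position: [0.5019, 0.0651, 0.1977]
tcp_rot: [[-0.994, 0.106, 0.006], [0.106, 0.994, -0.001], [-0.006, 0.0, -1.0]]
force: [-0.3, 0.2, -0.5]
opening: 0.006
grasp_force: 0.0
```

```bash
python3 - <<'E'
from rig import bot, viewer
from h import *
d=viewer.capture("wrist"); im=d["color"]
cv2.imwrite("pics/wrist3.png",im[:,:,::-1])
s=bot.read_state(); print(s["position"].round(4),s["force"].round(2))
for c,z in (("green",.075),("red",.077),("blue",.098)):
    for b in blobs(d,c,amin=150): print(c,b[0],b[1].round(),b[2].round().tolist(),plane(d,b[1],z).round(4))
np.savez("pics/wrist3.npz",**d)
E
```

```text
[0.5002 0.0652 0.196 ] [-0.21  0.96  0.03]
green 760.5 [250. 165.] [[230.0, 155.0], [260.0, 145.0], [270.0, 175.0], [240.0, 185.0]] [0.4455 0.0179 0.075 ]
red 6215.0 [583. 285.] [[519.0, 290.0], [588.0, 221.0], [647.0, 280.0], [578.0, 349.0]] [0.5667 0.2683 0.077 ]
red 1068.5 [398. 164.] [[373.0, 151.0], [422.0, 151.0], [422.0, 178.0], [373.0, 178.0]] [0.4562 0.1255 0.077 ]
blue 3309.0 [322. 235.] [[244.0, 219.0], [399.0, 219.0], [399.0, 251.0], [244.0, 251.0]] [0.4977 0.0653 0.098 ]
blue 284.5 [211. 236.] [[204.0, 219.0], [215.0, 218.0], [217.0, 252.0], [207.0, 253.0]] [ 0.4897 -0.0133  0.098 ]
```

View pics/wrist3.png

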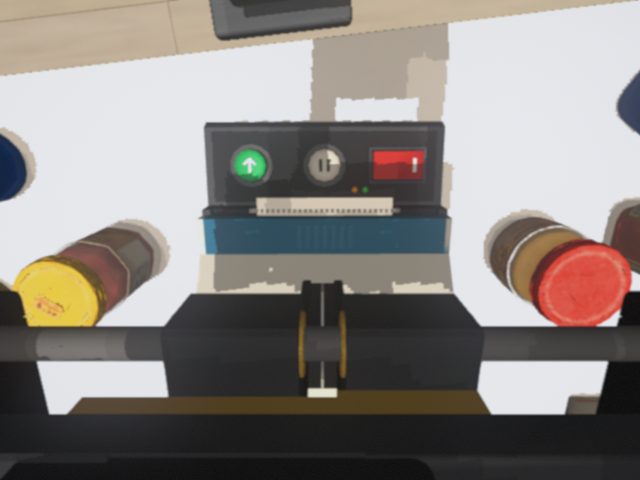

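The wrist view shows the cover flat, with the lip centre at (0.498, 0.065, 0.098), exactly its shut place, so it is latched with nothing touching it. The rocker centre is at (398,164), its white line at (415,164) and the feed button at (250,165). Rocker next.

Request:
servo_tool:
  targets:
    - {"offset": [0.025,0.03,0.01],"dr": [0,0,0]}
    - {"offset": [0.0496,0.06,0.03],"dr": [0,0,0]}
    - {"offset": [0.0496,0.069,0.065],"dr": [0,0,0]}
    - {"offset": [0.0496,0.069,0.095],"dr": [0,0,0]}
    - {"offset": [0.0496,0.069,0.106],"dr": [0,0,0]}
    - {"offset": [0.0496,0.069,0.108],"dr": [0,0,0]}
    - {"offset": [0.0496,0.069,0.108],"dr": [0,0,0]}

```text
time_s: 4.83
position: [0.4562, 0.139, 0.0855]
tcp_rot: [[-0.994, 0.106, -0.006], [0.106, 0.994, -0.0], [0.006, -0.001, -1.0]]
force: [-0.6, -0.4, 0.4]
opening: -0.0
grasp_force: 0.0
```

Request:
servo_tool:
  targets:
    - {"offset": [0,0,0.004],"dr": [0,0,0]}
    - {"offset": [0,0,0.008],"dr": [0,0,0]}
    - {"offset": [0,0,0.01],"dr": [0,0,0]}
    - {"offset": [0,0,0.011],"dr": [0,0,0]}
    - {"offset": [0,0,0.011],"dr": [0,0,0]}

```text
time_s: 5.25
position: [0.4583, 0.1389, 0.0768]
tcp_rot: [[-0.994, 0.106, 0.0], [0.106, 0.994, -0.0], [-0.0, -0.0, -1.0]]
force: [-0.4, -0.1, -0.4]
opening: 0.007
grasp_force: 0.0
```

Request:
servo_tool:
  targets:
    - {"offset": [0,0,0.001],"dr": [0,0,0]}
    - {"offset": [0,0,0.002],"dr": [0,0,0]}
    - {"offset": [0,0,0.003],"dr": [0,0,0]}
    - {"offset": [0,0,0.003],"dr": [0,0,0]}

```text
time_s: 5.58
position: [0.4584, 0.139, 0.0747]
tcp_rot: [[-0.994, 0.106, 0.001], [0.106, 0.994, -0.0], [-0.001, -0.0, -1.0]]
force: [-2.0, -0.5, 11.1]
opening: 0.006
grasp_force: 5.4
```

Request:
servo_tool:
  targets:
    - {"offset": [0,0,0.001],"dr": [0,0,0]}
    - {"offset": [0,0,0.001],"dr": [0,0,0]}

```text
time_s: 5.75
position: [0.4584, 0.139, 0.0745]
tcp_rot: [[-0.994, 0.106, 0.002], [0.106, 0.994, -0.0], [-0.002, -0.0, -1.0]]
force: [-3.3, -0.8, 18.0]
opening: 0.007
grasp_force: 9.0
```

Request:
servo_tool:
  targets:
    - {"offset": [0,0,-0.03],"dr": [0,0,0]}
    - {"offset": [0,0,-0.06],"dr": [0,0,0]}
    - {"offset": [0,-0.04,-0.07],"dr": [0,0,0]}
    - {"offset": [0,-0.08,-0.07],"dr": [0,0,0]}
    - {"offset": [0,-0.122,-0.07],"dr": [0,0,0]}
    - {"offset": [0,-0.122,-0.07],"dr": [0,0,0]}
    - {"offset": [0,-0.122,-0.07],"dr": [0,0,0]}

```text
time_s: 6.33
position: [0.4453, 0.0157, 0.1428]
tcp_rot: [[-0.994, 0.112, 0.0], [0.112, 0.994, -0.0], [-0.0, 0.0, -1.0]]
force: [0.1, 0.7, -0.1]
opening: 0.005
grasp_force: 0.0
```

```bash
python3 - <<'E'
from rig import bot, viewer
from h import *
d=viewer.capture("wrist"); im=d["color"]
for c,z in (("green",.075),("red",.077),("blue",.098)):
    for b in blobs(d,c,amin=150): print(c,b[0],b[1].round(),plane(d,b[1],z).round(4))
s=bot.read_state(); print(s["position"].round(4),s["force"].round(2))
cv2.imwrite("pics/wrist4.png",im[:,:,::-1])
E
```

```text
green 983.5 [325. 254.] [0.4445 0.0176 0.075 ]
red 1522.5 [500. 254.] [0.4558 0.1275 0.077 ]
blue 539.5 [520. 320.] [0.4919 0.1302 0.098 ]
[0.445  0.0171 0.1426] [ 0.25  0.08 -0.25]
```

View pics/wrist4.png

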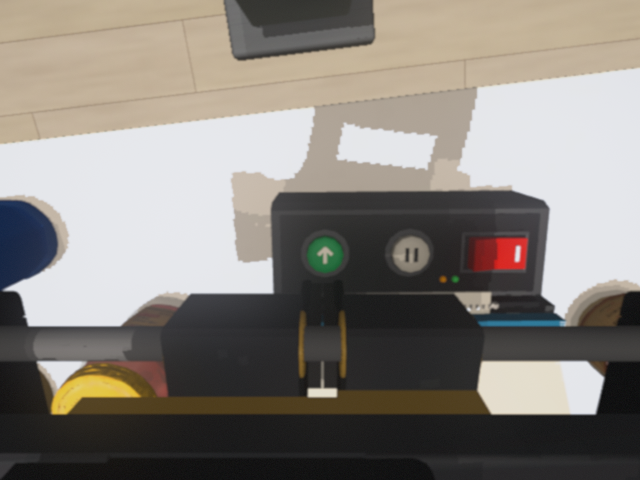

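The wrist view shows the rocker flipped: the outer half with the white line at (517,254) is now flat and bright, and the inner half stands up. The feed button at (325,254) is under the fingertips, within 1 mm, so I press it.

Request:
servo_tool:
  targets:
    - {"offset": [0,0,0.035],"dr": [0,0,0]}
    - {"offset": [0,0,0.058],"dr": [0,0,0]}
    - {"offset": [0,0,0.065],"dr": [0,0,0]}
    - {"offset": [0,0,0.068],"dr": [0,0,0]}
    - {"offset": [0,0,0.071],"dr": [0,0,0]}
    - {"offset": [0,0,0.0725],"dr": [0,0,0]}
    - {"offset": [0,0,0.0735],"dr": [0,0,0]}
    - {"offset": [0,0,0.0735],"dr": [0,0,0]}

```text
time_s: 7.05
position: [0.4441, 0.0192, 0.0706]
tcp_rot: [[-0.994, 0.106, -0.001], [0.106, 0.994, 0.001], [0.001, 0.001, -1.0]]
force: [-4.0, 4.4, 11.2]
opening: 0.008
grasp_force: 5.6
```

Request:
servo_tool:
  targets:
    - {"offset": [0,0,0.0003],"dr": [0,0,0]}
    - {"offset": [0,0,0.0003],"dr": [0,0,0]}
    - {"offset": [0,0,0.0003],"dr": [0,0,0]}
    - {"offset": [0,0,0.0003],"dr": [0,0,0]}
    - {"offset": [0,0,0.0003],"dr": [0,0,0]}
    - {"offset": [0,0,0.0003],"dr": [0,0,0]}
    - {"offset": [0,0,0.0003],"dr": [0,0,0]}
    - {"offset": [0,0,0.0003],"dr": [0,0,0]}
    - {"offset": [0,0,0.0003],"dr": [0,0,0]}
    - {"offset": [0,0,0.0003],"dr": [0,0,0]}
    - {"offset": [0,0,0.0003],"dr": [0,0,0]}
    - {"offset": [0,0,0.0003],"dr": [0,0,0]}
    - {"offset": [0,0,0.0003],"dr": [0,0,0]}
    - {"offset": [0,0,0.0003],"dr": [0,0,0]}
    - {"offset": [0,0,0.0003],"dr": [0,0,0]}
    - {"offset": [0,0,0.0003],"dr": [0,0,0]}
    - {"offset": [0,0,0.0003],"dr": [0,0,0]}
    - {"offset": [0,0,0.0003],"dr": [0,0,0]}
    - {"offset": [0,0,0.0003],"dr": [0,0,0]}
    - {"offset": [0,0,0.0003],"dr": [0,0,0]}

```text
time_s: 8.72
position: [0.4442, 0.0191, 0.0706]
tcp_rot: [[-0.994, 0.106, -0.001], [0.106, 0.994, 0.001], [0.001, 0.001, -1.0]]
force: [-3.8, 4.3, 12.6]
opening: 0.006
grasp_force: 6.3
```

Request:
servo_tool:
  targets:
    - {"offset": [0,0,0],"dr": [0,0,0]}
    - {"offset": [0,0,0],"dr": [0,0,0]}
    - {"offset": [0,0,0],"dr": [0,0,0]}
    - {"offset": [0,0,0],"dr": [0,0,0]}
    - {"offset": [0,0,0],"dr": [0,0,0]}
    - {"offset": [0,0,0],"dr": [0,0,0]}
    - {"offset": [0,0,0],"dr": [0,0,0]}
    - {"offset": [0,0,0],"dr": [0,0,0]}
    - {"offset": [0,0,0],"dr": [0,0,0]}
    - {"offset": [0,0,0],"dr": [0,0,0]}
    - {"offset": [0,0,0],"dr": [0,0,0]}
    - {"offset": [0,0,0],"dr": [0,0,0]}

```text
time_s: 9.72
position: [0.4442, 0.0191, 0.0706]
tcp_rot: [[-0.994, 0.106, -0.001], [0.106, 0.994, 0.001], [0.001, 0.001, -1.0]]
force: [-3.4, 4.6, 12.3]
opening: 0.008
grasp_force: 6.3
```

Request:
servo_tool:
  targets:
    - {"offset": [0,0,-0.02],"dr": [0,0,0]}
    - {"offset": [0,0,-0.05],"dr": [0,0,0]}
    - {"offset": [0,0,-0.09],"dr": [0,0,0]}
    - {"offset": [0,0,-0.13],"dr": [0,0,0]}
    - {"offset": [0,0,-0.15],"dr": [0,0,0]}
    - {"offset": [0,0,-0.15],"dr": [0,0,0]}
    - {"offset": [0,0,-0.15],"dr": [0,0,0]}

```text
time_s: 10.3
position: [0.4465, 0.0178, 0.2209]
tcp_rot: [[-0.994, 0.106, 0.006], [0.106, 0.994, -0.001], [-0.006, -0.001, -1.0]]
force: [0.0, -0.0, -0.2]
opening: 0.004
grasp_force: 0.0
```

```bash
python3 - <<'E'
from rig import bot, viewer
from h import *
d=viewer.capture("wrist"); im=d["color"]
for c,z in (("green",.075),("red",.077),("blue",.098)):
    for b in blobs(d,c,amin=150): print(c,b[0],b[1].round(),plane(d,b[1],z).round(4))
s=bot.read_state(); print(s["position"].round(4),s["force"].round(2))
cv2.imwrite("pics/wrist5.png",im[:,:,::-1])
E
```

```text
green 537.0 [322. 223.] [0.4449 0.0179 0.075 ]
red 946.0 [600. 310.] [0.5489 0.2541 0.077 ]
red 846.0 [455. 223.] [0.4559 0.1271 0.077 ]
blue 4252.5 [392. 286.] [0.4977 0.0696 0.098 ]
[0.4453 0.018  0.2194] [-0.35 -0.   -0.71]
```

View pics/wrist5.png

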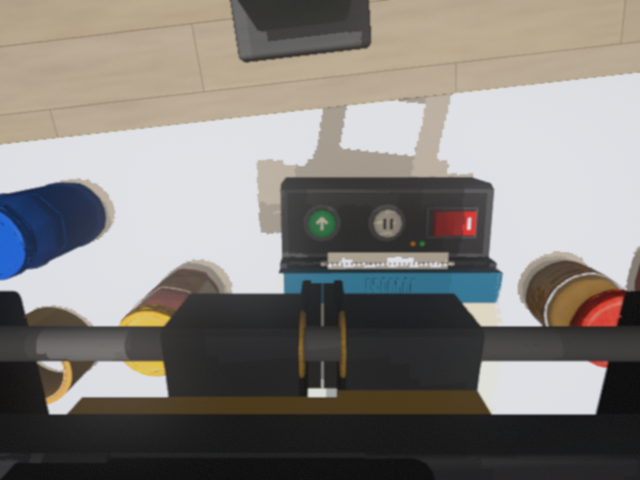

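The wrist view shows the cover still shut, with the lip at x 0.498. The rocker at (455,223) is on, the feed button at (322,223) is up again and unmoved, the jars stand where they were, and the arm is clear.

```bash
python3 -c "
from rig import ticket
print(ticket.hand_in())"
```

```text
the job is handed in; nothing more can be done
None
```

The job is handed in: the cover is shut and stays down by itself, the power rocker is on, and the feed button was held down for about 2.7 s and let go, all by about 10 s on the clock; the pause button was not touched, and the printer and jars did not visibly move.

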